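Make up the counterweight on the spring balance

ROBOT

A 6-joint arm with a two-finger parallel gripper is mounted at the origin on the work surface. World frame = base frame: x ahead of the robot, y to its left, z up, the work surface at z = 0. Lengths are in mm, angles in degrees, forces in N, time in s.
With the tool pointing down it reaches from about 275 to 725 mm from the base axis. Payload 15.9 kg.
Tool frame: the origin (TCP) lies at the very end of the fingers, on their centre line; the grasp point (between the pads) lies 19 mm behind it; z points along the fingers, y is the direction in which the jaws open and shut (so a half turn about z gives the same grasp; the last joint's range is limited). The gripper opens to 85 mm and grips with 20 to 120 N. Pads are 22 mm wide; open, the fingers measure 114 mm over their backs; the gripper's body (76 mm by 85 mm) begins 54 mm behind the grasp point. The pads swing forward as they close: fully open they stand 13 mm farther back than shut.
Start: joints at [-68.583, 12.198, -1.971, 75.831, 0, 90], TCP at [182.571, -465.46, 231.306] pointing down, gripper open.
Joint ranges: [-170.91, 170.91], [-42.67, 98.43], [-65.05, 77.54], [-120.47, 116.71], [-90, 82.35], [-180, 180]. Speed limits (degrees/s): [108.29, 108.29, 136.94, 147.25, 180, 180].

INTERFACE

Orientations are given as a 3x3 rotation matrix whose columns are the frame's x, y, z axes.
In Python, from workcell import ctrl, vision gives the robot as it stands.
- The arm moves only by the shell command python3 -m creep 'ROWS' [FORCE]. ROWS is JSON, a list of rows, each a list of 7 numbers: the turn, a rotation vector about the tool's x, y, z each as a share of 180 degrees, from -1 to 1, then the shift along the tool's x, y, z each as a share of 120 mm, from -1 to 1, then the gripper command: -1 is fully open, 1 is shut, values between are in proportion. In form: [[rx, ry, rz, tx, ty, tz, jaw], ...]. A call has 1 to 20 rows; each row shifts and turns the commanded pose from where the row before left it, along the tool's axes as they then stand; what a row does not reach is not made up. A row lasts 1/8 s, in which the tool goes at most 62.5 mm and 10.7 degrees, less where a joint would pass 70% of its speed; a pose out of reach is approached as far as the arm can. A call with a number of a shift or a turn outside -1 to 1 is refused whole. A call with a gripper value outside its range is refused whole. The fingers move at their own pace and stop on an object; FORCE is the grip in N (left out, the last holds). Time passes only in rows, so rows that do not move let the fingers close. It gives the time, the measured TCP pose, the force and the opening at its end, in the units of the state.
- ctrl.get_obs(): the state, without advancing time (a new reading comes with each control period).
- vision.grab_frame(name): name is "scene" or "top" or "wrist"; returns the picture (400x640x3 uint8, blue, green, red); there is no depth.
- vision.camera_info(name): a dict with "intrinsics" (3x3 intrinsics, pixels), "D" ([k1, k2, p1, p2, k3] as OpenCV has them; the pictures are not rectified), "extrinsics" (4x4, takes a point from world to camera coordinates); the wrist camera has in their place "hand_eye" (4x4, takes a point from camera to tool coordinates, whose origin is the TCP and whose axes are the flange's). Camera axes: x right, y up, looking along -z (the intrinsics and any distortion apply to the point x, -y, -z); pixel columns grow to the right and rows downward; lengths in mm; the calibration is good to about 2 mm. A picture is of the moment at which its call begins: read the wrist's pose just before it. camera_info takes no time and is no camera call.
- ctrl.sign_off(): hands the job in, once; it reports no verdict.
The state is a dict: "time_s": time; "qpos": joint angles; "qd": joint speeds; "joint_torque": joint torques, N m; "position": TCP position; "eef_rot": TCP orientation; "contact_force": force on the tool from outside, world axes, zero at the start; "torque": the same for the moment, N m; "opening": finger opening in mm.
Only numpy, scipy, OpenCV 4.12 (cv2) and the standard library are available. Lean on these libraries where they do the work, as an engineer would, in place of code of your own. Each camera call takes 0.05 s, during which the arm holds its last target. There are 200 camera calls.

TASK

Make up the detector's counterweight on the spring balance: take ring weights from the blue tray and thread them one at a time down over the brass post on the pan, letting each one go so that you can read the dial, and stop as soon as the red needle comes to rest in the green sector. The balance is delicate and its post is never quite where it should be, so feel for it gently, never pressing with more than 15 N; weights not needed stay in the tray, and the other things on the bench stay where they are.

Things in the scene. Friction and masses are not known exactly. Their poses are not given: they have to be found in the camera images.
- well (a point): centre of the round black well in the balance housing's top face, 50 mm above the table. Pan and post rise from it, but NOT exactly above this point: the mechanism (pan, post, dial) sits off-centre in the housing by up to 10 mm along each of the housing's x and y, different every run (it shifts only if pushed sideways with over 8 N); find the post by touch or by eye. Axes: the housing's, z up
- needle (a joint): angle of the red needle on the white 100 mm dial, rad: 0 points along the housing's -x, growing clockwise from above; 0.08 rad per mm that the pan sinks. The green sector runs from 1.33 to 1.86 (about the housing's +y, away from the post). Any load or push on the pan moves it; one ring adds about 0.43; a run starts between 0.2 and 0.8
- tray: shallow blue tray, 200 x 200 mm, fixed, floor 4 mm thick, rim 7 mm above the table; origin at the centre of its underside, axes along its sides; the four ring weights lie in it, one near each corner (43 mm from the centre lines)
- ring0_c (a point): centre (half-way up) of a loose steel ring weight lying flat: 40 mm outside diameter, 17 mm hole, 14 mm high, about 110 g; the four are alike but for a few grams
- ring0: the same ring weight, origin at the centre of its underside
- ring1_c (a point): centre (half-way up) of a loose steel ring weight lying flat: 40 mm outside diameter, 17 mm hole, 14 mm high, about 110 g; the four are alike but for a few grams
- ring1: the same ring weight, origin at the centre of its underside
- ring2_c (a point): centre (half-way up) of a loose steel ring weight lying flat: 40 mm outside diameter, 17 mm hole, 14 mm high, about 110 g; the four are alike but for a few grams
- ring2: the same ring weight, origin at the centre of its underside
- ring3_c (a point): centre (half-way up) of a loose steel ring weight lying flat: 40 mm outside diameter, 17 mm hole, 14 mm high, about 110 g; the four are alike but for a few grams
- ring3: the same ring weight, origin at the centre of its underside
- balance: beige spring balance, 150 (x) by 250 (y) by 50 mm, fixed; origin: centre of underside; well 66 mm along -y, dial 60 mm along +y. A 48 mm pan carries a brass post, 14 mm across, flat top with 0.8 mm chamfer, 52 mm above the pan's face. Unloaded, that face is 100 mm, the post's top 152 mm above the table; the pan sinks 1 mm per 0.2 N (3 to 10 mm at the start) to a hard stop at 42 mm
- lens_cap: loose black lens cap, 26 mm across, 12 mm high, lying on the balance housing; leave it alone
- vial: amber glass jar with white cap, 28 mm across, 55 mm high; leave it alone
- pliers: pliers with yellow handles, about 150 mm long, lying flat; leave them alone
- screwdriver: screwdriver about 170 mm long, lying flat; leave it alone
- beaker: open glass beaker, 60 mm across, 75 mm high; leave it alone
There are look-alikes about, which are no part of the job. Leave any brown or orange look-alike of the ring2 alone. Leave any turquoise look-alike of the ring1 alone.

How it is judged (in metres and radians):
On the way, in this order (a step that is already met when the one before it is completed fails the run):
1. one ring weight, and only one, is threaded on the post and let go ((((horizontal distance between ring0_c and well below 0.018 m and angle between ring0_c's own z axis and vertical below 0.2 rad and height (world z) of ring0_c between 0.058 and 0.124 m) and not (horizontal distance between ring1_c and well below 0.018 m and angle between ring1_c's own z axis and vertical below 0.2 rad and height (world z) of ring1_c between 0.058 and 0.124 m) and not (horizontal distance between ring2_c and well below 0.018 m and angle between ring2_c's own z axis and vertical below 0.2 rad and height (world z) of ring2_c between 0.058 and 0.124 m) and not (horizontal distance between ring3_c and well below 0.018 m and angle between ring3_c's own z axis and vertical below 0.2 rad and height (world z) of ring3_c between 0.058 and 0.124 m)) or (not (horizontal distance between ring0_c and well below 0.018 m and angle between ring0_c's own z axis and vertical below 0.2 rad and height (world z) of ring0_c between 0.058 and 0.124 m) and (horizontal distance between ring1_c and well below 0.018 m and angle between ring1_c's own z axis and vertical below 0.2 rad and height (world z) of ring1_c between 0.058 and 0.124 m) and not (horizontal distance between ring2_c and well below 0.018 m and angle between ring2_c's own z axis and vertical below 0.2 rad and height (world z) of ring2_c between 0.058 and 0.124 m) and not (horizontal distance between ring3_c and well below 0.018 m and angle between ring3_c's own z axis and vertical below 0.2 rad and height (world z) of ring3_c between 0.058 and 0.124 m)) or (not (horizontal distance between ring0_c and well below 0.018 m and angle between ring0_c's own z axis and vertical below 0.2 rad and height (world z) of ring0_c between 0.058 and 0.124 m) and not (horizontal distance between ring1_c and well below 0.018 m and angle between ring1_c's own z axis and vertical below 0.2 rad and height (world z) of ring1_c between 0.058 and 0.124 m) and (horizontal distance between ring2_c and well below 0.018 m and angle between ring2_c's own z axis and vertical below 0.2 rad and height (world z) of ring2_c between 0.058 and 0.124 m) and not (horizontal distance between ring3_c and well below 0.018 m and angle between ring3_c's own z axis and vertical below 0.2 rad and height (world z) of ring3_c between 0.058 and 0.124 m)) or (not (horizontal distance between ring0_c and well below 0.018 m and angle between ring0_c's own z axis and vertical below 0.2 rad and height (world z) of ring0_c between 0.058 and 0.124 m) and not (horizontal distance between ring1_c and well below 0.018 m and angle between ring1_c's own z axis and vertical below 0.2 rad and height (world z) of ring1_c between 0.058 and 0.124 m) and not (horizontal distance between ring2_c and well below 0.018 m and angle between ring2_c's own z axis and vertical below 0.2 rad and height (world z) of ring2_c between 0.058 and 0.124 m) and (horizontal distance between ring3_c and well below 0.018 m and angle between ring3_c's own z axis and vertical below 0.2 rad and height (world z) of ring3_c between 0.058 and 0.124 m))) and contact force between the fingers and ring0 below 0.1 N and contact force between the fingers and ring1 below 0.1 N and contact force between the fingers and ring2 below 0.1 N and contact force between the fingers and ring3 below 0.1 N), for 0.2 s.
2. a second ring weight, and only a second, is threaded on the post and let go ((((horizontal distance between ring0_c and well below 0.018 m and angle between ring0_c's own z axis and vertical below 0.2 rad and height (world z) of ring0_c between 0.058 and 0.124 m) and (horizontal distance between ring1_c and well below 0.018 m and angle between ring1_c's own z axis and vertical below 0.2 rad and height (world z) of ring1_c between 0.058 and 0.124 m) and not (horizontal distance between ring2_c and well below 0.018 m and angle between ring2_c's own z axis and vertical below 0.2 rad and height (world z) of ring2_c between 0.058 and 0.124 m) and not (horizontal distance between ring3_c and well below 0.018 m and angle between ring3_c's own z axis and vertical below 0.2 rad and height (world z) of ring3_c between 0.058 and 0.124 m)) or ((horizontal distance between ring0_c and well below 0.018 m and angle between ring0_c's own z axis and vertical below 0.2 rad and height (world z) of ring0_c between 0.058 and 0.124 m) and not (horizontal distance between ring1_c and well below 0.018 m and angle between ring1_c's own z axis and vertical below 0.2 rad and height (world z) of ring1_c between 0.058 and 0.124 m) and (horizontal distance between ring2_c and well below 0.018 m and angle between ring2_c's own z axis and vertical below 0.2 rad and height (world z) of ring2_c between 0.058 and 0.124 m) and not (horizontal distance between ring3_c and well below 0.018 m and angle between ring3_c's own z axis and vertical below 0.2 rad and height (world z) of ring3_c between 0.058 and 0.124 m)) or (not (horizontal distance between ring0_c and well below 0.018 m and angle between ring0_c's own z axis and vertical below 0.2 rad and height (world z) of ring0_c between 0.058 and 0.124 m) and (horizontal distance between ring1_c and well below 0.018 m and angle between ring1_c's own z axis and vertical below 0.2 rad and height (world z) of ring1_c between 0.058 and 0.124 m) and (horizontal distance between ring2_c and well below 0.018 m and angle between ring2_c's own z axis and vertical below 0.2 rad and height (world z) of ring2_c between 0.058 and 0.124 m) and not (horizontal distance between ring3_c and well below 0.018 m and angle between ring3_c's own z axis and vertical below 0.2 rad and height (world z) of ring3_c between 0.058 and 0.124 m)) or ((horizontal distance between ring0_c and well below 0.018 m and angle between ring0_c's own z axis and vertical below 0.2 rad and height (world z) of ring0_c between 0.058 and 0.124 m) and not (horizontal distance between ring1_c and well below 0.018 m and angle between ring1_c's own z axis and vertical below 0.2 rad and height (world z) of ring1_c between 0.058 and 0.124 m) and not (horizontal distance between ring2_c and well below 0.018 m and angle between ring2_c's own z axis and vertical below 0.2 rad and height (world z) of ring2_c between 0.058 and 0.124 m) and (horizontal distance between ring3_c and well below 0.018 m and angle between ring3_c's own z axis and vertical below 0.2 rad and height (world z) of ring3_c between 0.058 and 0.124 m)) or (not (horizontal distance between ring0_c and well below 0.018 m and angle between ring0_c's own z axis and vertical below 0.2 rad and height (world z) of ring0_c between 0.058 and 0.124 m) and (horizontal distance between ring1_c and well below 0.018 m and angle between ring1_c's own z axis and vertical below 0.2 rad and height (world z) of ring1_c between 0.058 and 0.124 m) and not (horizontal distance between ring2_c and well below 0.018 m and angle between ring2_c's own z axis and vertical below 0.2 rad and height (world z) of ring2_c between 0.058 and 0.124 m) and (horizontal distance between ring3_c and well below 0.018 m and angle between ring3_c's own z axis and vertical below 0.2 rad and height (world z) of ring3_c between 0.058 and 0.124 m)) or (not (horizontal distance between ring0_c and well below 0.018 m and angle between ring0_c's own z axis and vertical below 0.2 rad and height (world z) of ring0_c between 0.058 and 0.124 m) and not (horizontal distance between ring1_c and well below 0.018 m and angle between ring1_c's own z axis and vertical below 0.2 rad and height (world z) of ring1_c between 0.058 and 0.124 m) and (horizontal distance between ring2_c and well below 0.018 m and angle between ring2_c's own z axis and vertical below 0.2 rad and height (world z) of ring2_c between 0.058 and 0.124 m) and (horizontal distance between ring3_c and well below 0.018 m and angle between ring3_c's own z axis and vertical below 0.2 rad and height (world z) of ring3_c between 0.058 and 0.124 m))) and contact force between the fingers and ring0 below 0.1 N and contact force between the fingers and ring1 below 0.1 N and contact force between the fingers and ring2 below 0.1 N and contact force between the fingers and ring3 below 0.1 N), for 0.2 s.
At the end, for the whole second after the job is handed in: the needle rests between 1.33 and 1.86 rad with nothing pushing on the balance, and every ring weight is either threaded on the post (its centre within 18 mm of the well's centre line, lying level within 0.2 rad and 58 to 124 mm above the table) or lies in the tray (value of joint needle between 1.33 and 1.86 rad and velocity of joint needle between -0.15 and 0.15 rad/s and ((horizontal distance between ring0_c and well below 0.018 m and angle between ring0_c's own z axis and vertical below 0.2 rad and height (world z) of ring0_c between 0.058 and 0.124 m) or (x of ring0_c in the frame of tray between -0.095 and 0.095 m and y of ring0_c in the frame of tray between -0.095 and 0.095 m and height (world z) of ring0_c below 0.03 m)) and ((horizontal distance between ring1_c and well below 0.018 m and angle between ring1_c's own z axis and vertical below 0.2 rad and height (world z) of ring1_c between 0.058 and 0.124 m) or (x of ring1_c in the frame of tray between -0.095 and 0.095 m and y of ring1_c in the frame of tray between -0.095 and 0.095 m and height (world z) of ring1_c below 0.03 m)) and ((horizontal distance between ring2_c and well below 0.018 m and angle between ring2_c's own z axis and vertical below 0.2 rad and height (world z) of ring2_c between 0.058 and 0.124 m) or (x of ring2_c in the frame of tray between -0.095 and 0.095 m and y of ring2_c in the frame of tray between -0.095 and 0.095 m and height (world z) of ring2_c below 0.03 m)) and ((horizontal distance between ring3_c and well below 0.018 m and angle between ring3_c's own z axis and vertical below 0.2 rad and height (world z) of ring3_c between 0.058 and 0.124 m) or (x of ring3_c in the frame of tray between -0.095 and 0.095 m and y of ring3_c in the frame of tray between -0.095 and 0.095 m and height (world z) of ring3_c below 0.03 m))); the robot touches nothing.
It fails at once if the balance is pressed with more than 15 N (contact force between balance and anything else above 15 N).
It fails at once if another thing on the bench is pushed more than 25 mm from its place (distance of any of lens_cap, vial, pliers, screwdriver, beaker from where it was at the start of the episode above 0.025 m).
It also fails if it takes over 72 s, if anything falls off the work surface, if the arm or the gripper's body presses on something with over 40 N, if the wrist force passes 120 N, or if a joint passes its speed limit or range.

## Working session

There is one attempt and no reset: what is moved stays moved. The work goes in short steps, Python scripts to look and compute and a shell command to move; the robot and the scene stay as the last step left them, time stands still between calls to the robot, and variables do not carry over. Pictures are saved under pics/ and viewed, about 8 in all and at most 12, crops included, and the job is handed in when it is done.

```bash
mkdir -p pics; ls; cat > h.py <<'E'
import numpy as np, cv2
from workcell import ctrl, vision
E
python3 - <<'E'
from h import *
o=ctrl.get_obs(); print(o)
for n in("scene","top","wrist"):
    c=vision.camera_info(n);print(n,c)
a=vision.grab_frame("top");b=vision.grab_frame("scene")
cv2.imwrite("pics/top0.png",a);cv2.imwrite("pics/scene0.png",b)
E
```

```text
pics
{'time_s': 0.0, 'qpos': array([-6.85815868e+01,  1.22245492e+01, -2.00835427e+00,  7.58318700e+01,
        2.68998062e-04,  9.00015444e+01]), 'qd': array([ 0.03083122, -0.04955257, -0.05067598,  0.18632768,  0.02633824,
       -0.10857445]), 'joint_torque': array([ 8.04256008e-03, -6.86169362e+01,  4.87114298e+01,  1.76062802e-02,
        4.51027427e-04,  9.51257846e-06]), 'position': array([ 182.46320429, -465.14708168,  230.81759291]), 'eef_rot': array([[ 9.30948352e-01,  3.65150652e-01, -4.08464588e-04],
       [ 3.65150881e-01, -9.30947755e-01,  1.05415016e-03],
       [ 4.66442528e-06, -1.13051055e-03, -9.99999361e-01]]), 'contact_force': array([-0.16389196, -0.60882408, -0.0797739 ]), 'torque': array([0.0018866 , 0.01326715, 0.02956019]), 'opening': 85.65102411837526}
scene {'intrinsics': array([[458.8549417 ,   0.        , 324.93637706],
       [  0.        , 458.8549417 , 199.70705396],
       [  0.        ,   0.        ,   1.        ]]), 'D': array([-0.04144306,  0.        ,  0.        ,  0.        ,  0.        ]), 'extrinsics': array([[ 6.38632814e-01,  7.69473829e-01,
[... 808 characters left out ...]
826e+02],
       [ 0.00000000e+00,  0.00000000e+00,  0.00000000e+00,
         1.00000000e+00]])}
wrist {'intrinsics': array([[342.30211717,   0.        , 320.14856787],
       [  0.        , 342.30211717, 203.82773694],
       [  0.        ,   0.        ,   1.        ]]), 'D': array([0.00696172, 0.        , 0.        , 0.        , 0.        ]), 'hand_eye': array([[ 1.36373550e-03,  9.60454068e-01,  2.78435135e-01,
         7.14112795e+01],
       [ 9.99997883e-01, -8.80704643e-04, -1.85988115e-03,
         5.21652911e-01],
       [-1.54111130e-03,  2.78437082e-01, -9.60453235e-01,
        -1.42615504e+02],
       [ 0.00000000e+00,  0.00000000e+00,  0.00000000e+00,
         1.00000000e+00]])}
```

View pics/top0.png

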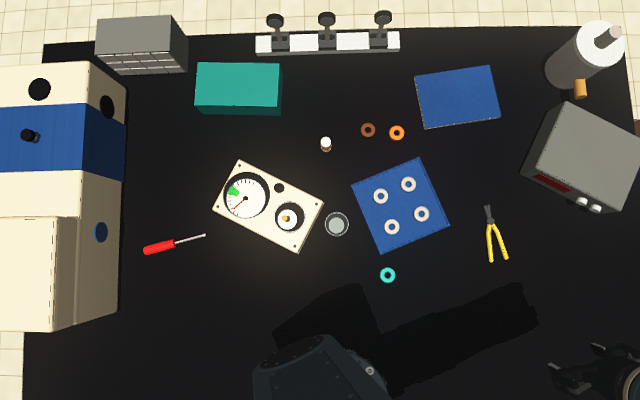

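View pics/scene0.png

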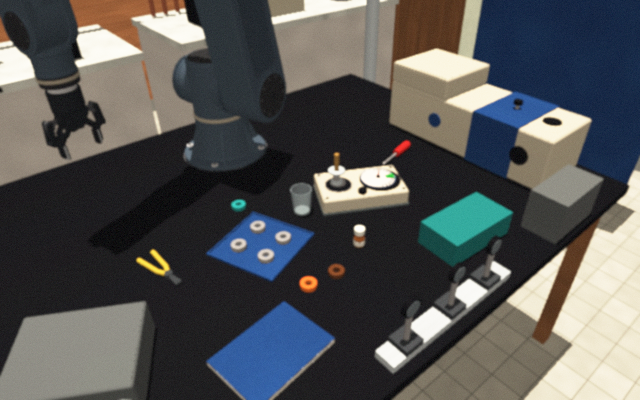

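Top view: four steel rings lie in the blue tray at (380,196), (408,184), (421,214) and (392,227). The look-alikes are brown (368,130), orange (397,133), turquoise (388,275) and a blue panel without rings (458,97). The balance's post is at about (287,217), dial (246,198), lens cap (279,188), beaker (337,224). The scene view shows the same, with the post tip near (337,155).

```bash
cat > h.py <<'E'
import numpy as np, cv2
from workcell import ctrl, vision
def pose(o):
    T=np.eye(4);T[:3,:3]=o["eef_rot"];T[:3,3]=o["position"];return T
def cam(n,o=None):
    c=vision.camera_info(n)
    M=np.linalg.inv(c["extrinsics"]) if n!="wrist" else pose(o)@c["hand_eye"]
    return c["intrinsics"],c["D"],M      # M: cam->world
def rays(C,px):
    K,D,M=C
    u=cv2.undistortPoints(np.array(px,float).reshape(-1,1,2),K,D).reshape(-1,2)
    d=np.c_[u[:,0],-u[:,1],-np.ones(len(u))]@M[:3,:3].T
    return M[:3,3],d/np.linalg.norm(d,axis=1)[:,None]
def onz(C,px,z):
    p,d=rays(C,px); return p+d*((z-p[2])/d[:,2])[:,None]
def tri(Cs,pxs):
    A=np.zeros((3,3));b=np.zeros(3)
    for C,px in zip(Cs,pxs):
        p,d=rays(C,[px]);P=np.eye(3)-np.outer(d[0],d[0]);A+=P;b+=P@p
    x=np.linalg.solve(A,b)
    r=[np.linalg.norm(np.cross(x-rays(C,[px])[0],rays(C,[px])[1][0])) for C,px in zip(Cs,pxs)]
    return x,max(r)
def proj(C,X):
    K,D,M=C;R=M[:3,:3].T;q=(np.atleast_2d(X)-M[:3,3])@R.T
    q=q*[1,-1,-1]
    return cv2.projectPoints(q,np.zeros(3),np.zeros(3),K,D)[0].reshape(-1,2)
def blobs(mask,amin):
    n,l,s,c=cv2.connectedComponentsWithStats(mask.astype(np.uint8))
    return [(c[i],s[i,4],s[i,:4]) for i in range(1,n) if s[i,4]>=amin]
E
python3 - <<'E'
from h import *
R={}
for n,f in(("top","top0"),("scene","scene0")):
    a=cv2.imread(f"pics/{f}.png");h=cv2.cvtColor(a,cv2.COLOR_BGR2HSV)
    C=cam(n)
    blue=cv2.inRange(h,(100,120,60),(120,255,255))
    for c,s,bb in blobs(blue,1500):print(n,"blue",c.round(),s,bb)
    cx,cy=((400,205) if n=="top" else (260,244))
    L=cv2.connectedComponents(blue)[1];
    lab=np.bincount(L[cy-3:cy+4,cx-3:cx+4].ravel()).argmax()
    m=(L==lab).astype(np.uint8)
    cs,_=cv2.findContours(m,cv2.RETR_EXTERNAL,2);hull=cv2.convexHull(max(cs,key=cv2.contourArea))
    full=np.zeros_like(m);cv2.fillPoly(full,[hull],1)
    q=cv2.approxPolyDP(hull,8,True).reshape(-1,2);print("tray corners",onz(C,q,7)[:,:2].round(1).tolist())
    ring=(full==1)&(h[...,1]<90)&(h[...,2]>70)
    R[n]=[]
    for c,s,bb in blobs(ring,30):
        c=(bb[0]+bb[2]/2-.5,bb[1]+bb[3]/2-.5);R[n].append(c);print(n,"ring",c,s,bb,onz(C,[c],13)[0].round(1))
Ct,Cs=cam("top"),cam("scene")
for t in R["top"]:
  for s in R["scene"]:
    x,r=tri([Ct,Cs],[t,s])
    if r<4 and -10<x[2]<40:print(x.round(1),r.round(2))
cr=np.vstack([0])
a=cv2.imread("pics/top0.png")[150:265,200:350];b=cv2.imread("pics/scene0.png")[130:220,300:420]
a=cv2.resize(a,None,fx=4,fy=4,interpolation=2);b=cv2.resize(b,(600,450)[:2],interpolation=2)
cv2.imwrite("pics/c1.png",a);cv2.imwrite("pics/c2.png",b)
E
```

```text
top blue [458.  96.] 4064 [415  65  87  63]
top blue [ 42. 137.] 5338 [  0 103  87  69]
top blue [400. 205.] 4987 [351 157 100  98]
tray corners [[638.5, -240.0], [454.7, -313.3], [382.6, -126.9], [566.3, -55.7]]
top ring (np.float64(407.5), np.float64(183.5)) 173 [400 176  16  16] [ 566.3 -204.8   13. ]
top ring (np.float64(380.0), np.float64(195.5)) 168 [373 188  15  16] [ 535.8 -131.1   13. ]
top ring (np.float64(420.5), np.float64(213.5)) 171 [413 206  16  16] [ 486.1 -235.6   13. ]
top ring (np.float64(391.5), np.float64(226.5)) 174 [384 219  16  16] [ 453.6 -158.4   13. ]
scene blue [561.  77.] 23244 [465   0 175 183]
scene blue [261. 246.] 3388 [206 211 109  71]
scene blue [270. 352.] 6626 [206 301 129  99]
tray corners [[382.7, -127.6], [572.8, -54.3], [647.6, -240.1], [462.1, -314.6]]
scene ring (np.float64(257.5), np.float64(226.5)) 175 [250 220  16  14] [ 459.  -157.8   13. ]
scene ring (np.float64(282.5), np.float64(237.5)) 185 [275 231  16  14] [ 540. -133.   13.]
scene ring (np.float64(238.0), np.float64(245.0)) 196 [230 238  17  15] [ 490.8 -237.5   13. ]
scene ring (np.float64(265.0), np.float64(256.0)) 205 [257 249  17  15] [ 570.2 -207.6   13. ]
[ 566.8 -205.6    9.5] 0.09
[ 536.5 -131.2    9.7] 0.41
[ 486.6 -236.     9.4] 0.45
[ 454.6 -157.4   10.1] 1.75
```

View pics/c1.png

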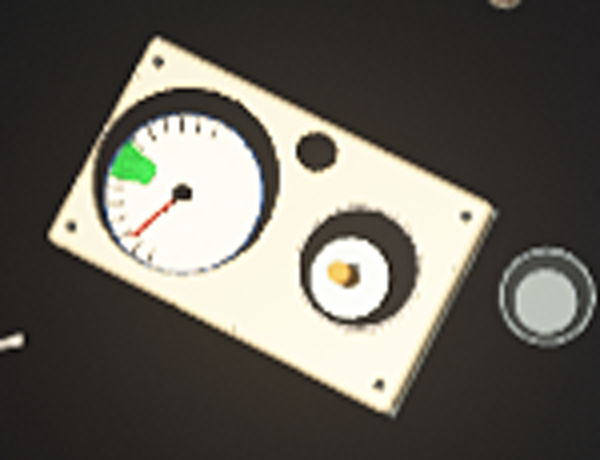

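The needle is at about 0.36 rad, so three rings look likely. Candidates and choice: the four grey steel rings in the tray are the targets, and brown, orange and turquoise are excluded. The tool's axes already line up with the tray's, so I'm moving over it for a close wrist view.

```bash
python3 -m creep '[[0,0,0,0.42,-0.15,0,-0.4],[0,0,0,0.42,-0.15,0,-0.4],[0,0,0,0.42,-0.15,0,-0.4],[0,0,0,0.42,-0.15,0,-0.4],[0,0,0,0.42,-0.15,0,-0.4],[0,0,0,0.42,-0.15,0,-0.4],[0,0,0,0.42,-0.15,0,-0.4],[0,0,0,0.42,-0.15,0,-0.4],[0,0,0,0,0,0,-0.4],[0,0,0,0,0,0,-0.4]]' 40
cat >> h.py <<'E'
def shot(name):
    o=ctrl.get_obs();a=vision.grab_frame("wrist");cv2.imwrite(f"pics/{name}.png",a);np.savez(f"pics/{name}.npz",**o);return o,a
E
python3 - <<'E'
from h import *
o,a=shot("w1")
C=cam("wrist",o)
print(o["position"],o["contact_force"],o["opening"])
h=cv2.cvtColor(a,cv2.COLOR_BGR2HSV)
for c,s,bb in blobs((h[...,1]<60)&(h[...,2]>90),150):
    print(c.round(1),s,bb,onz(C,[(bb[0]+bb[2]/2-.5,bb[1]+bb[3]/2-.5)],14)[0].round(1))
E
```

```text
time_s: 1.35
position: [505.0, -184.1, 230.9]
eef_rot: [[0.931, 0.366, -0.001], [0.366, -0.931, 0.0], [-0.001, -0.0, -1.0]]
contact_force: [-0.4, -0.1, -0.3]
opening: 59.9
[ 505.04999938 -184.14015276  230.94805956] [-0.44372971 -0.14605542 -0.30866044] 59.87751446527226
[ 78.9 105.9] 19580 [  0   0 182 196] [493.5  56.8  14. ]
[566.4  18.6] 816 [488   0 152  41] [ 726.6 -344.4   14. ]
[11.9 95.7] 1226 [ 0 67 29 54] [469.4 127.6  14. ]
[362.  126.6] 1058 [342 107  40  40] [ 567.2 -206.4   14. ]
[283.9 127.4] 1060 [265 108  39  40] [ 537.1 -132.8   14. ]
[281.5 206.5] 971 [263 188  38  38] [ 456.4 -159.    14. ]
[358.8 205.8] 965 [341 188  37  37] [ 488.1 -237.8   14. ]
[498.7 263.2] 576 [486 242  27  44] [ 483.7 -414.9   14. ]
[226.8 277. ] 700 [210 252  36  53] [ 351.4 -129.8   14. ]
[413.5 277.1] 681 [395 252  36  53] [ 430.4 -330.6   14. ]
[ 11.2 386.2] 283 [  0 376  32  24] [103.1  76.4  14. ]
```

View pics/w1.png

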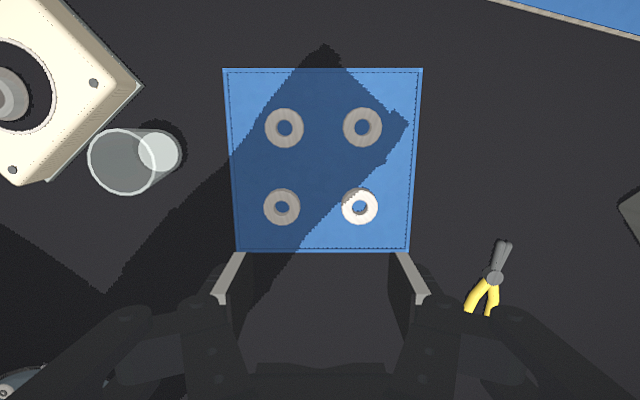

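The wrist view confirms four grey rings in the tray at (284,127), (362,127), (281,206) and (359,206), agreeing with the other views to about 2 mm. I'll take the one at (281,206), world (456,-159).

```bash
python3 -m creep '[[0,0,0,-0.075,-0.087,0.4,-0.4],[0,0,0,-0.075,-0.087,0.4,-0.4],[0,0,0,-0.075,-0.086,0.4,-0.4],[0,0,0,-0.076,-0.086,0.4,-0.4],[0,0,0,0,0,0.14,-0.4],[0,0,0,0,0,0.1,-0.4],[0,0,0,0,0,0.038,-0.4],[0,0,0,0,0,0,0.3],[0,0,0,0,0,0,0.3],[0,0,0,0,0,0,0.3],[0,0,0,0,0,0,0.3]]' 40
```

```text
time_s: 2.78
position: [456.9, -159.0, 6.8]
eef_rot: [[0.931, 0.365, 0.001], [0.365, -0.931, -0.001], [0.001, 0.001, -1.0]]
contact_force: [-3.3, -0.9, 4.6]
opening: 38.2
```

```bash
python3 -m creep '[[0,0,0,0,0,-0.15,0.3],[0,0,0,0,0,-0.45,0.3],[0,0,0,0,0,-0.45,0.3],[0,0,0,0,0,-0.45,0.3],[0,0,0,0,0,-0.4,0.3],[0,0,0,0,0,0,0.3]]'
python3 - <<'E'
from h import *
o,a=shot("w2")
C=cam("wrist",o);print(o["position"],o["contact_force"],o["opening"])
h=cv2.cvtColor(a,cv2.COLOR_BGR2HSV)
hp=np.array([o["position"]+np.array([0,0,d]) for d in(0,7,19)]);print("tcp px",proj(C,hp).round(1))
# brass post candidates (scene, top from first pictures)
for n in("top","scene"):
    f=cv2.imread(f"pics/{n}0.png");g=cv2.cvtColor(f,cv2.COLOR_BGR2HSV)
    for c,s,bb in blobs(cv2.inRange(g,(10,90,90),(28,255,255))>0,12):print(n,c.round(1),s,bb)
E
```

```text
time_s: 3.52
position: [458.3, -159.4, 237.9]
eef_rot: [[0.931, 0.365, 0.006], [0.365, -0.931, -0.002], [0.005, 0.004, -1.0]]
contact_force: [-0.3, 0.8, -1.8]
opening: 38.2
[ 458.31281505 -159.36057458  237.92919028] [-0.31808432  0.82428528 -1.80032397] 38.1557600725289
tcp px [[318.3 266.9]
 [318.3 274.1]
 [318.4 288. ]]
top [579.9  87.6] 227 [573  78  14  21]
top [367.5 129.5] 132 [361 123  14  14]
top [396.2 132.5] 137 [389 126  15  14]
top [325.5 147.6] 22 [321 145  10   5]
top [285.2 218.1] 36 [282 215   8   7]
top [494.5 241.8] 364 [486 223  23  40]
scene [111.9  15.9] 2256 [69  0 84 50]
scene [157.6   6. ] 117 [152   0  13  14]
scene [170.   5.] 104 [165   0  13  14]
scene [180.6   3.9] 61 [177   0   9   9]
scene [422.8  33.5] 1290 [390   0  76  89]
scene [459.9   2.7] 15 [459   0   3   7]
scene [442.1   9. ] 15 [440   6   4   7]
scene [ 2.8 32.7] 128 [ 0 18 10 24]
scene [146.8  79.8] 124 [142  61  11  39]
scene [336.2 159.5] 81 [334 152   6  18]
scene [564.5 279.8] 1169 [532 219  68 125]
scene [358.8 238.4] 63 [353 235  12   8]
scene [154.5 263.2] 399 [136 249  35  27]
scene [336.2 269.7] 138 [328 264  17  12]
scene [308.  283.3] 190 [300 276  17  16]
```

View pics/w2.png

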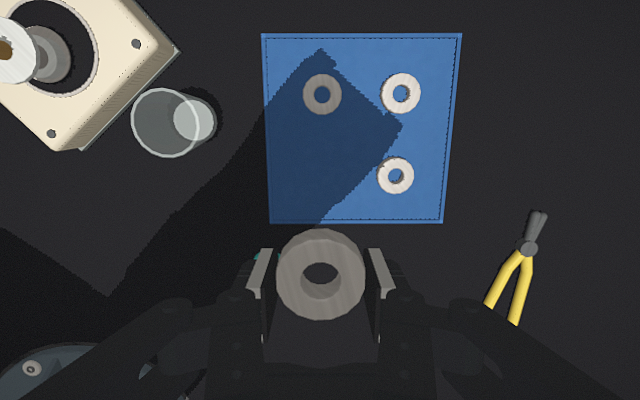

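The ring is held, centred near (320,274), and three remain in the tray. The post is at the left edge. Next: a rough post position from the fixed cameras, then wrist views nearer to it.

```bash
python3 - <<'E'
from h import *
Ct,Cs=cam("top"),cam("scene")
x,r=tri([Ct,Cs],[(284.5,218),(337,152.5)]);print(x,r)
o=ctrl.get_obs();R=o["eef_rot"];d=(x-o["position"])@R;print("tool delta",d)
print("move so post at (+50,-40):",(d[:2]-[50,-40])/120)
E
```

```text
[473.76748205 107.02566802 149.12652438] 3.0600574797691
tool delta [ 112.1504607  -241.89443125   86.16478165]
move so post at (+50,-40): [ 0.51792051 -1.68245359]
```

```bash
python3 -m creep '[[0,0,0,0.1,-0.34,0,0.3],[0,0,0,0.1,-0.34,0,0.3],[0,0,0,0.1,-0.34,0,0.3],[0,0,0,0.1,-0.34,0,0.3],[0,0,0,0.12,-0.32,0,0.3],[0,0,0,0,0,0,0.3],[0,0,0,0,0,0,0.3]]'
python3 -c "
from h import *
shot('w3')"
python3 -m creep '[[0,0,0,0,-0.33,0,0.3],[0,0,0,0,-0.33,0,0.3],[0,0,0,0,0,0,0.3],[0,0,0,0,0,0,0.3]]'
python3 - <<'E'
from h import *
shot('w4')
for n in("w3","w4"):
    a=cv2.imread(f"pics/{n}.png");h=cv2.cvtColor(a,cv2.COLOR_BGR2HSV)
    for c,s,bb in blobs(cv2.inRange(h,(8,80,50),(30,255,255))>0,60):print(n,c.round(1),s,bb)
a=cv2.imread("pics/w3.png");b=cv2.imread("pics/w4.png")
cv2.imwrite("pics/c3.png",np.vstack([a[50:330,100:560],b[50:330,100:560]]))
E
```

```text
time_s: 4.45
position: [440.6, 51.4, 233.2]
eef_rot: [[0.931, 0.366, -0.001], [0.366, -0.931, -0.0], [-0.001, -0.0, -1.0]]
contact_force: [-0.2, -0.2, -0.3]
opening: 37.8
time_s: 5.0
position: [412.3, 124.6, 233.8]
eef_rot: [[0.931, 0.365, -0.0], [0.365, -0.931, -0.0], [-0.0, 0.0, -1.0]]
contact_force: [1.6, -0.3, -0.6]
opening: 38.1
w3 [632.5  12.1] 364 [624   0  16  27]
w3 [266.2 134.3] 502 [253 123  28  24]
w3 [635.9 355.9] 125 [631 344   9  21]
w4 [376.6 134.8] 507 [362 123  29  25]
```

View pics/c3.png

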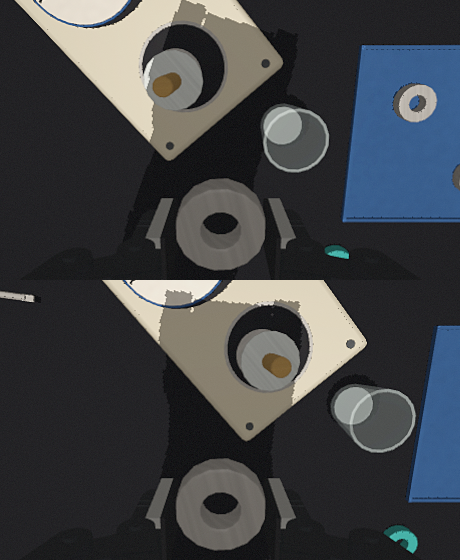

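Both views show the post, in w3 near (264,137) and in w4 near (380,138), with the held ring below. I'm enlarging the details for accurate centres.

```bash
python3 - <<'E'
from h import *
a=cv2.imread("pics/w3.png");b=cv2.imread("pics/w4.png")
f=lambda i,x,y,w,h,s:np.clip(cv2.resize(i[y:y+h,x:x+w],None,fx=s,fy=s,interpolation=0).astype(int)*1.6,0,255).astype(np.uint8)
u=np.hstack([f(a,245,115,40,35,10),f(b,355,115,40,35,10)])[:, :800]
v=f(a,270,222,100,50,8)[:, :800]
v2=f(a,270,222,100,104,5) 
w=np.zeros((250+0,1,3),np.uint8)
u=cv2.resize(u,(560,245),interpolation=0)   # 7x
g=f(a,272,224,96,100,3.5)
img=np.zeros((600,560,3),np.uint8);img[:245]=u;img[247:247+g.shape[0],:g.shape[1]]=g
cv2.imwrite("pics/c4.png",img);print(g.shape)
E
```

```text
(350, 336, 3)
```

View pics/c4.png

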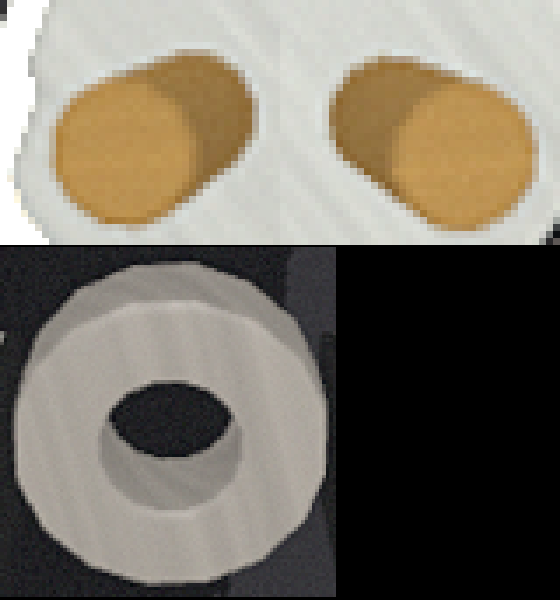

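```bash
python3 - <<'E'
from h import *
o=[{k:v for k,v in np.load(f"pics/{n}.npz").items()} for n in("w3","w4")]
Cs=[cam("wrist",q) for q in o]
for q in o: print(q["position"],q["time_s"])
x,r=tri(Cs,[(262.1,136.3),(380.7,136.9)]);print("post top",x,r)
for C in Cs: print(onz(C,[(262.1,136.3) if C is Cs[0] else (380.7,136.9)],148)[0])
q=o[0];R=q["eef_rot"]
for t in(4,7,9,11.2,13):
    z=q["position"][2]+t
    P=onz(Cs[0],[(320.4,280.0)],z)[0]; L=onz(Cs[0],[(275.8,280),(365.2,280)],z);H=onz(Cs[0],[(299.8,280),(341,280)],z)
    print(t,((P-q["position"])@R).round(2),"outer",np.linalg.norm(L[0]-L[1]).round(1),"hole",np.linalg.norm(H[0]-H[1]).round(1))
# front rim rows: top face front row 300->, bottom rim front 262 (view px)
tf=(320.5,224-.5+(300-247)/3.5); bf=(320.5,224-.5+(262-247)/3.5)
for t in(4,7,9,11.2,13):
    A=onz(Cs[0],[tf],q["position"][2]+t)[0];B=onz(Cs[0],[bf],q["position"][2]+t-14)[0]
    print(t,"front x top/bottom",((A-q["position"])@R)[0].round(2),((B-q["position"])@R)[0].round(2))
E
```

```text
[440.62307021  51.4477474  233.16309158] 4.45
[412.33499659 124.60052139 233.81558172] 5.0
post top [474.61796386 104.94245067 146.46392306] 0.05275745214961581
[474.78878324 104.73760414 148.        ]
[474.69613274 105.26469668 148.        ]
4 [-4.51  0.95 -3.99] outer 40.3 hole 18.6
7 [-2.86  0.94 -7.  ] outer 39.4 hole 18.2
9 [-1.77  0.94 -9.  ] outer 38.8 hole 17.9
11.2 [ -0.56   0.93 -11.2 ] outer 38.2 hole 17.6
13 [  0.43   0.92 -13.  ] outer 37.7 hole 17.4
4 front x top/bottom 15.49 15.36
7 front x top/bottom 16.7 16.46
9 front x top/bottom 17.51 17.2
11.2 front x top/bottom 18.4 18.0
13 front x top/bottom 19.12 18.67
```

Post top triangulates to (474.6, 104.9, 146.5), which matches the sink read from the needle (4.5 mm). The held ring's hole centre is at tool (-0.6, 0.9), same camera, so the calibration bias largely cancels. Moving to hover above the post.

```bash
cat >> h.py <<'E'
POST=np.array([474.62,104.94,146.46])
def goto(off=(-0.6,.93),z=None,post=POST):
    o=ctrl.get_obs();R=o["eef_rot"];p=o["position"]
    t=post-R@np.array([off[0],off[1],0]);t[2]=z if z else p[2]
    print("pos",p.round(2),"F",o["contact_force"].round(2),"t",o["time_s"],"delta/120",((t-p)@R/120).round(4),"mm",((t-p)@R).round(2))
E
python3 -c "
from h import *
goto(z=158)"
```

```text
pos [412.44 124.47 233.81] F [ 1.03  0.11 -1.47] t 5.05 delta/120 [0.4285 0.3323 0.6318] mm [51.42 39.87 75.81]
```

```bash
python3 -m creep '[[0,0,0,0.2,0.166,0.05,0.3],[0,0,0,0.2,0.166,0.05,0.3],[0,0,0,0.028,0,0.2,0.3],[0,0,0,0,0,0.2,0.3],[0,0,0,0,0,0.13,0.3],[0,0,0,0,0,0,0.3],[0,0,0,0,0,0,0.3]]'
python3 - <<'E'
from h import *
goto(z=156)
o,a=shot("w5");t=vision.grab_frame("top");cv2.imwrite("pics/top5.png",t)
C=cam("wrist",o);print(proj(C,POST))
img=np.zeros((600,640,3),np.uint8);img[:280]=a[110:390];img[280:]=cv2.resize(t[150:265,200:350],(640,491),interpolation=2)[:320]
cv2.imwrite("pics/c5.png",img)
E
```

```text
time_s: 5.92
position: [474.9, 106.6, 159.0]
eef_rot: [[0.931, 0.364, 0.001], [0.364, -0.931, 0.0], [0.001, 0.0, -1.0]]
contact_force: [0.1, 0.3, -1.6]
opening: 38.1
pos [474.94 106.62 158.99] F [ 0.11  0.31 -1.64] t 5.925 delta/120 [-0.0026  0.0043  0.0249] mm [-0.31  0.52  2.99]
[[321.33359771 256.99788318]]
```

View pics/c5.png

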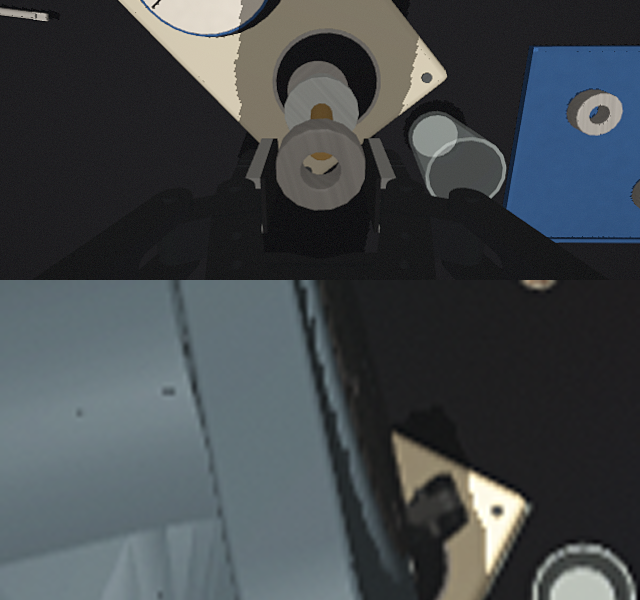

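The post is visible below the ring and its edge through the hole, columns agreeing at about 321. The top view is blocked by the arm. Lowering gently.

```bash
python3 -m creep '[[0,0,0,-0.0026,0.0043,0.025,0.3],[0,0,0,0,0,0.025,0.3],[0,0,0,0,0,0.025,0.3],[0,0,0,0,0,0.025,0.3],[0,0,0,0,0,0.025,0.3],[0,0,0,0,0,0.025,0.3],[0,0,0,0,0,0.025,0.3],[0,0,0,0,0,0.025,0.3],[0,0,0,0,0,0.025,0.3],[0,0,0,0,0,0.025,0.3],[0,0,0,0,0,0,0.3],[0,0,0,0,0,0,0.3]]'
python3 - <<'E'
from h import *
goto()
o,a=shot("w6")
h=cv2.cvtColor(a,cv2.COLOR_BGR2HSV)
for c,s,bb in blobs(cv2.inRange(h,(8,70,40),(30,255,255))>0,30):print(c.round(1),s,bb)
cv2.imwrite("pics/c6.png",np.vstack([cv2.resize(a[100:340,220:420],None,fx=2,fy=2)]))
E
```

```text
time_s: 7.52
position: [474.4, 106.6, 128.4]
eef_rot: [[0.931, 0.365, 0.0], [0.365, -0.931, 0.0], [0.0, -0.0, -1.0]]
contact_force: [0.1, -0.2, -0.7]
opening: 37.8
pos [474.41 106.57 128.43] F [ 0.15 -0.22 -0.68] t 7.525 delta/120 [0.0016 0.0055 0.    ] mm [0.2  0.67 0.  ]
[321.8 282.5] 1185 [305 262  34  42]
```

View pics/c6.png

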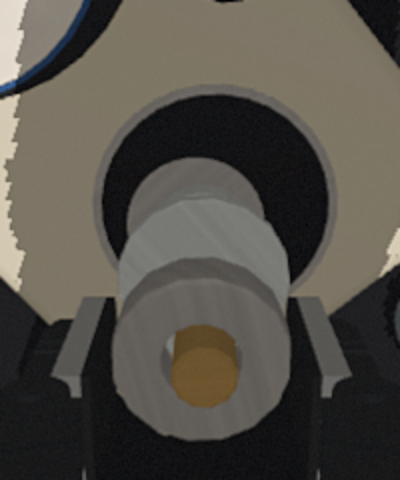

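The ring is threaded: the brass post sticks up through the hole at (322,282), with no contact force and a 0.7 mm tool-y residue to correct. Lowering to just above the pan, then releasing.

```bash
python3 -m creep '[[0,0,0,0.001,0.005,0.04,0.3],[0,0,0,0,0,0.05,0.3],[0,0,0,0,0,0.05,0.3],[0,0,0,0,0,0.05,0.3],[0,0,0,0,0,0.03,0.3],[0,0,0,0,0,0.015,0.3],[0,0,0,0,0,0,0.3],[0,0,0,0,0,0,-0.2],[0,0,0,0,0,0,-0.2],[0,0,0,0,0,0,-0.2]]'
python3 -m creep '[[0,0,0,0,0,-0.1,-0.3],[0,0,0,0,0,-0.3,-0.3],[0,0,0,0,0,-0.45,-0.3],[0,0,0,0,0,-0.3,-0.3],[0,0,0,0,0,0,-0.3]]'
python3 - <<'E'
from h import *
goto()
o,a=shot("w7")
h=cv2.cvtColor(a,cv2.COLOR_BGR2HSV)
for c,s,bb in blobs(cv2.inRange(h,(8,70,40),(30,255,255))>0,30):print(c.round(1),s,bb)
# tool-delta to remaining rings
R=o["eef_rot"]
for r in((536.9,-132.2),(567.2,-205.7),(487.5,-237)):print(r,((np.array([*r,0])-o["position"])@R)[:2].round(1))
E
```

```text
time_s: 8.82
position: [474.8, 106.1, 100.3]
eef_rot: [[0.931, 0.365, 0.0], [0.365, -0.931, 0.0], [0.0, 0.0, -1.0]]
contact_force: [0.0, -0.0, 0.4]
opening: 51.3
time_s: 9.45
position: [476.0, 106.3, 241.5]
eef_rot: [[0.931, 0.365, 0.005], [0.365, -0.931, 0.001], [0.005, 0.001, -1.0]]
contact_force: [-1.2, -0.9, -0.3]
opening: 55.4
pos [476.04 106.34 241.48] F [-1.22 -0.86 -0.3 ] t 9.45 delta/120 [-0.0103 -0.0012 -0.0001] mm [-1.23 -0.15 -0.01]
[607.   24.6] 1728 [582   1  51  47]
[484.1  22.6] 339 [475   3  26  33]
[320. 202.] 478 [311 187  19  31]
(536.9, -132.2) [-31.7 244.1]
(567.2, -205.7) [-30.3 323.6]
(487.5, -237) [-115.9  323.6]
```

```bash
python3 -m creep '[[0,0,0,-0.042,0.34,0,-0.4],[0,0,0,-0.042,0.34,0,-0.4],[0,0,0,-0.042,0.34,0,-0.4],[0,0,0,-0.042,0.34,0,-0.4],[0,0,0,-0.042,0.34,0,-0.4],[0,0,0,-0.041,0.34,0,-0.4],[0,0,0,0,0,0,-0.4],[0,0,0,0,0,0,-0.4]]'
cat >> h.py <<'E'
def dial(name):
    """needle angle from the top camera, on the dial plane"""
    a=vision.grab_frame("top");cv2.imwrite(f"pics/{name}.png",a)
    return dial_of(a)
def dial_of(a,zh=50):
    C=cam("top");s=6;x0,y0,x1,y1=205,155,345,262
    c=cv2.resize(a[y0:y1,x0:x1],None,fx=s,fy=s,interpolation=2);h=cv2.cvtColor(c,cv2.COLOR_BGR2HSV)
    full=lambda p:(np.atleast_2d(p).astype(float)+.5)/s-.5+[x0,y0]
    w=(h[...,2]>110).astype(np.uint8);w=cv2.morphologyEx(w,2,np.ones((7,7)))
    k=max(cv2.findContours(w,0,2)[0],key=cv2.contourArea);box=cv2.boxPoints(cv2.minAreaRect(k))
    B=onz(C,full(box),zh)[:,:2]
    e=B[1]-B[0];f=B[2]-B[1];y=e if np.linalg.norm(e)>np.linalg.norm(f) else f
    y=y/np.linalg.norm(y);y=y if y[1]>0 else -y   # dial end is at +y world
    x=np.array([y[1],-y[0]])
    m=(cv2.inRange(h,(0,110,70),(9,255,255))|cv2.inRange(h,(171,110,70),(180,255,255)))[:, :400]
    N=onz(C,full(np.argwhere(m>0)[:,::-1]),zh)[:,:2]
    g=cv2.inRange(h,(45,90,60),(80,255,255))[:, :400];G=onz(C,full(np.argwhere(g>0)[:,::-1]),zh)[:,:2]
    d=(h[...,2]<90).astype(np.uint8)
    hubs=[q for q in blobs(d[:, :480],60) if q[1]<1500]
    cen=B.mean(0)
    print("sides",np.linalg.norm(e).round(),np.linalg.norm(f).round(),"centre",cen.round(1))
    for q in hubs:
        H=onz(C,full(q[0]),zh)[0,:2]
        rel=H-cen
        if abs(rel@y-60)<16 and abs(rel@x)<16:
            ang=lambda P:np.arctan2((P-H)@y,-((P-H)@x))
            r=np.linalg.norm(N-H,axis=1);N2=N[r>8]
            print("hub",(rel@x).round(1),(rel@y).round(1),"needle",np.median(ang(N2)).round(3),len(N2),"green",np.percentile(ang(G),[1,99]).round(3))
E
python3 - <<'E'
from h import *
dial_of(cv2.imread("pics/top0.png"));dial("top8")
o=ctrl.get_obs();p=o["position"];print(p,o["contact_force"],((np.array([537.3,-132.6,6.3])-p)@o["eef_rot"]/120).round(4))
E
```

```text
time_s: 10.5
position: [535.6, -132.5, 237.5]
eef_rot: [[0.931, 0.365, -0.001], [0.365, -0.931, 0.001], [-0.001, -0.001, -1.0]]
contact_force: [0.3, 0.3, -0.4]
opening: 59.8
sides 153.0 255.0 centre [511.7 161.8]
hub -8.5 59.5 needle 0.38 527 green [1.335 1.865]
sides 153.0 255.0 centre [511.7 161.9]
hub -8.2 59.3 needle 0.832 473 green [1.331 1.859]
[ 535.65212365 -132.1163855   237.74420307] [0.56689814 1.03941351 0.15308237] [0.0126 0.0102 1.9287]
```

The dial reader's green limits come out at 1.335–1.865, so I trust it. The needle went from 0.38 to 0.83, so three rings are needed. Next ring.

```bash
python3 -m creep '[[0,0,0,0.008,0.008,0.4,-0.4],[0,0,0,0,0,0.45,-0.4],[0,0,0,0,0,0.45,-0.4],[0,0,0,0,0,0.3,-0.4],[0,0,0,0,0,0.2,-0.4],[0,0,0,0,0,0.1,-0.4],[0,0,0,0,0,0.028,-0.4],[0,0,0,0,0,0,0.3],[0,0,0,0,0,0,0.3],[0,0,0,0,0,0,0.3],[0,0,0,0,0,0,0.3]]'
python3 -m creep '[[0,0,0,0,0,-0.15,0.3],[0,0,0,0,0,-0.45,0.3],[0,0,0,0,0,-0.45,0.3],[0,0,0,0,0,-0.45,0.3],[0,0,0,0,0,-0.4,0.3],[0,0,0,0,0,0,0.3],[0,0,0,0,0,0,0.3],[0,0,0,0,0,0,0.3]]'
cat >> h.py <<'E'
def held(a,top):
    """hole centre of the held ring in tool axes from its bright top face; top = height of that face above TCP"""
    o=ctrl.get_obs();C=cam("wrist",o)
    g=cv2.GaussianBlur(a[215:335,262:380],(3,3),0);v=cv2.cvtColor(g,cv2.COLOR_BGR2HSV)[...,2]
    print("V",int(np.median(v[60:100,18:40])))
    return o,C,g
E
python3 - <<'E'
from h import *
o,a=shot("w9");goto(z=158)
cv2.imwrite("pics/c9.png",np.clip(cv2.resize(a[224:324,272:368],None,fx=3.5,fy=3.5,interpolation=0).astype(int)*1.6,0,255).astype(np.uint8))
# same ring? compare to w3 crop
b=cv2.imread("pics/w3.png");T=b[226:322,270:371]
G=lambda i:cv2.Canny(cv2.GaussianBlur(i,(3,3),0),30,80)
r=cv2.matchTemplate(cv2.GaussianBlur(G(a[205:345,250:390]),(5,5),0),cv2.GaussianBlur(G(T),(5,5),0),5);_,m,_,l=cv2.minMaxLoc(r)
print("match",m,"shift px",l[0]-20,l[1]-21)
E
```

```text
time_s: 11.92
position: [537.9, -133.3, 8.0]
eef_rot: [[0.931, 0.365, 0.001], [0.365, -0.931, 0.0], [0.001, 0.001, -1.0]]
contact_force: [-1.4, 2.4, 5.4]
opening: 37.5
time_s: 12.92
position: [536.7, -133.3, 233.7]
eef_rot: [[0.931, 0.365, -0.002], [0.365, -0.931, 0.0], [-0.001, -0.001, -1.0]]
contact_force: [-1.5, -0.4, -2.0]
opening: 38.0
pos [ 536.77 -133.26  233.78] F [-0.41  0.72 -1.41] t 12.975 delta/120 [ 0.2486 -2.0441  0.6332] mm [  29.83 -245.3    75.99]
match 0.8632226586341858 shift px 0 -2
```

View pics/c9.png

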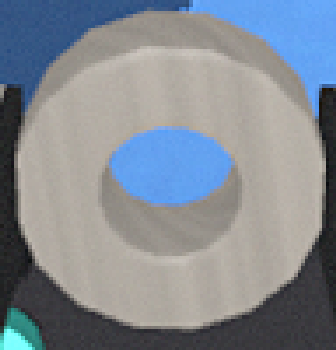

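Ring 2 is held the same way, 2 px higher in the image than ring 1. Its offset is about (-0.3, 0.9). Carrying it over.

```bash
python3 -m creep '[[0,0,0,0.041,-0.34,0,0.3],[0,0,0,0.041,-0.34,0,0.3],[0,0,0,0.041,-0.34,0,0.3],[0,0,0,0.041,-0.34,0,0.3],[0,0,0,0.041,-0.34,0,0.3],[0,0,0,0.041,-0.344,0,0.3],[0,0,0,0,0,0.15,0.3],[0,0,0,0,0,0.25,0.3],[0,0,0,0,0,0.2,0.3],[0,0,0,0,0,0.08,0.3],[0,0,0,0,0,0,0.3],[0,0,0,0,0,0,0.3]]'
python3 -c "
from h import *
goto(off=(-.3,.93),z=148)"
```

```text
time_s: 14.48
position: [475.7, 105.8, 154.0]
eef_rot: [[0.931, 0.365, 0.001], [0.365, -0.931, 0.0], [0.001, 0.0, -1.0]]
contact_force: [-0.3, -0.1, -1.5]
opening: 37.8
pos [475.68 105.8  153.98] F [-0.29 -0.14 -1.48] t 14.475 delta/120 [-0.0084 -0.0043  0.0498] mm [-1.   -0.52  5.98]
```

```bash
python3 -m creep '[[0,0,0,-0.008,-0.003,0.025,0.3],[0,0,0,0,0,0.025,0.3],[0,0,0,0,0,0.025,0.3],[0,0,0,0,0,0.025,0.3],[0,0,0,0,0,0.025,0.3],[0,0,0,0,0,0.025,0.3],[0,0,0,0,0,0.025,0.3],[0,0,0,0,0,0.025,0.3],[0,0,0,0,0,0.025,0.3],[0,0,0,0,0,0.02,0.3],[0,0,0,0,0,0,0.3],[0,0,0,0,0,0,0.3]]'
python3 - <<'E'
from h import *
goto(off=(-.3,.93))
o,a=shot("w10")
h=cv2.cvtColor(a,cv2.COLOR_BGR2HSV)
for c,s,bb in blobs(cv2.inRange(h,(8,70,40),(30,255,255))>0,30):print(c.round(1),s,bb)
cv2.imwrite("pics/c10.png",cv2.resize(a[200:340,220:420],None,fx=2,fy=2))
E
```

```text
time_s: 15.98
position: [474.3, 105.7, 123.9]
eef_rot: [[0.931, 0.365, 0.0], [0.365, -0.931, 0.0], [0.0, 0.0, -1.0]]
contact_force: [0.4, 0.2, -0.5]
opening: 37.7
pos [474.26 105.73 123.87] F [ 0.39  0.2  -0.52] t 15.975 delta/120 [ 0.0029 -0.0005  0.    ] mm [ 0.35 -0.06  0.  ]
[320.2 280.1] 1162 [304 260  34  41]
```

View pics/c10.png

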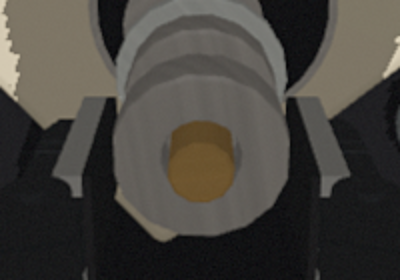

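Ring 2 is threaded and centred, with brass through the hole at (320,280). Lowering to just above ring 1 and releasing.

```bash
python3 -m creep '[[0,0,0,0.002,0,0.04,0.3],[0,0,0,0,0,0.04,0.3],[0,0,0,0,0,0.025,0.3],[0,0,0,0,0,0.015,0.3],[0,0,0,0,0,0,0.3],[0,0,0,0,0,0,-0.2],[0,0,0,0,0,0,-0.2],[0,0,0,0,0,0,-0.2],[0,0,0,0,0,0,-0.2]]'
python3 -m creep '[[0,0,0,0,0,-0.1,-0.3],[0,0,0,0,0,-0.3,-0.3],[0,0,0,0,0,-0.45,-0.3],[0,0,0,0,0,-0.25,-0.3],[0,0,0,0,0,0,-0.3]]'
python3 - <<'E'
from h import *
o=ctrl.get_obs();p=o["position"]
print(p,((np.array([567.5,-206.2,240])-p)@o["eef_rot"]/120).round(4))
E
```

```text
time_s: 17.15
position: [474.4, 105.8, 109.4]
eef_rot: [[0.931, 0.365, 0.0], [0.365, -0.931, 0.0], [0.0, 0.0, -1.0]]
contact_force: [-0.1, 0.6, -0.2]
opening: 51.2
time_s: 17.77
position: [475.6, 106.1, 244.3]
eef_rot: [[0.931, 0.365, 0.004], [0.365, -0.931, 0.001], [0.005, 0.001, -1.0]]
contact_force: [-0.7, 0.1, -0.0]
opening: 56.2
[475.59461241 106.0500784  244.29920902] [-0.2373  2.702   0.0366]
```

```bash
python3 -m creep '[[0,0,0,-0.03,0.338,0,-0.4],[0,0,0,-0.03,0.338,0,-0.4],[0,0,0,-0.03,0.338,0,-0.4],[0,0,0,-0.03,0.338,0,-0.4],[0,0,0,-0.03,0.338,0,-0.4],[0,0,0,-0.03,0.338,0,-0.4],[0,0,0,-0.03,0.338,0,-0.4],[0,0,0,-0.027,0.336,0,-0.4],[0,0,0,0,0,0,-0.4],[0,0,0,0,0,0,-0.4]]'
python3 - <<'E'
from h import *
dial("top11")
o,a=shot("w11");C=cam("wrist",o);h=cv2.cvtColor(a,cv2.COLOR_BGR2HSV)
for c,s,bb in blobs((h[...,1]<60)&(h[...,2]>90),600):
    if s<1500: print(c.round(1),s,onz(C,[(bb[0]+bb[2]/2-.5,bb[1]+bb[3]/2-.5)],14)[0].round(1))
p=o["position"];print(p,((np.array([567.5,-206.2,7])-p)@o["eef_rot"]/120).round(4))
E
```

```text
time_s: 19.02
position: [566.0, -206.0, 240.9]
eef_rot: [[0.931, 0.365, -0.001], [0.365, -0.931, 0.001], [-0.001, -0.001, -1.0]]
contact_force: [0.8, 0.3, 0.3]
opening: 59.9
sides 153.0 255.0 centre [511.8 161.8]
hub -8.3 59.4 needle 1.237 288 green [1.331 1.859]
[500.3  65.6] 745 [ 752.6 -346.    14. ]
[320.5 171.7] 948 [ 567.7 -207.2   14. ]
[320.2 243.4] 889 [ 488.2 -237.3   14. ]
[413.4 276.6] 753 [ 488.3 -357.2   14. ]
[226.8 277. ] 730 [ 405.9 -149.9   14. ]
[ 566.03795955 -205.67680955  241.20668809] [0.0105 0.0097 1.9517]
```

The needle is at 1.24, below green, so a third ring goes on; 1.67 is expected.

```bash
python3 -m creep '[[0,0,0,0.009,0.01,0.4,-0.4],[0,0,0,0,0,0.45,-0.4],[0,0,0,0,0,0.45,-0.4],[0,0,0,0,0,0.3,-0.4],[0,0,0,0,0,0.2,-0.4],[0,0,0,0,0,0.11,-0.4],[0,0,0,0,0,0.042,-0.4],[0,0,0,0,0,0,0.3],[0,0,0,0,0,0,0.3],[0,0,0,0,0,0,0.3],[0,0,0,0,0,0,0.3]]'
python3 -m creep '[[0,0,0,0,0,-0.15,0.3],[0,0,0,0,0,-0.45,0.3],[0,0,0,0,0,-0.45,0.3],[0,0,0,0,0,-0.45,0.3],[0,0,0,0,0,-0.4,0.3],[0,0,0,0,0,0,0.3],[0,0,0,0,0,0,0.3],[0,0,0,0,0,0,0.3]]'
python3 - <<'E'
from h import *
o,a=shot("w12");goto(off=(-.4,.93),z=152)
b=cv2.imread("pics/w3.png");T=b[226:322,270:371]
G=lambda i:cv2.Canny(cv2.GaussianBlur(i,(3,3),0),30,80)
r=cv2.matchTemplate(cv2.GaussianBlur(G(a[205:345,250:390]),(5,5),0),cv2.GaussianBlur(G(T),(5,5),0),5);_,m,_,l=cv2.minMaxLoc(r)
print("match",m,"shift px",l[0]-20,l[1]-21)
E
```

```text
time_s: 20.5
position: [568.3, -207.2, 8.3]
eef_rot: [[0.931, 0.365, 0.001], [0.365, -0.931, -0.0], [0.001, 0.001, -1.0]]
contact_force: [-2.4, 2.7, 7.2]
opening: 37.8
time_s: 21.5
position: [567.2, -207.0, 233.9]
eef_rot: [[0.931, 0.365, -0.002], [0.365, -0.931, 0.001], [-0.002, -0.001, -1.0]]
contact_force: [-0.1, 0.2, -1.1]
opening: 37.6
pos [ 567.26 -206.99  233.98] F [ 0.59 -0.33 -1.27] t 21.55 delta/120 [ 0.2348 -2.7087  0.6863] mm [  28.18 -325.04   82.35]
match 0.775372326374054 shift px 0 -2
```

```bash
python3 -m creep '[[0,0,0,0.029,-0.338,0,0.3],[0,0,0,0.029,-0.338,0,0.3],[0,0,0,0.029,-0.338,0,0.3],[0,0,0,0.029,-0.338,0,0.3],[0,0,0,0.029,-0.338,0,0.3],[0,0,0,0.029,-0.338,0,0.3],[0,0,0,0.029,-0.338,0,0.3],[0,0,0,0.029,-0.342,0,0.3],[0,0,0,0,0,0.15,0.3],[0,0,0,0,0,0.25,0.3],[0,0,0,0,0,0.2,0.3],[0,0,0,0,0,0.08,0.3],[0,0,0,0,0,0,0.3],[0,0,0,0,0,0,0.3]]'
python3 -c "
from h import *
goto(off=(-.3,.93),z=128)"
```

```text
time_s: 23.3
position: [475.5, 105.6, 154.4]
eef_rot: [[0.931, 0.365, 0.001], [0.365, -0.931, 0.0], [0.001, 0.0, -1.0]]
contact_force: [-0.2, 0.1, -1.4]
opening: 38.1
pos [475.5  105.58 154.36] F [-0.18  0.14 -1.38] t 23.3 delta/120 [-0.0065 -0.0055  0.2196] mm [-0.78 -0.66 26.35]
```

```bash
python3 -m creep '[[0,0,0,-0.007,-0.004,0.03,0.3],[0,0,0,0,0,0.025,0.3],[0,0,0,0,0,0.025,0.3],[0,0,0,0,0,0.025,0.3],[0,0,0,0,0,0.025,0.3],[0,0,0,0,0,0.025,0.3],[0,0,0,0,0,0.025,0.3],[0,0,0,0,0,0.025,0.3],[0,0,0,0,0,0.025,0.3],[0,0,0,0,0,0.02,0.3],[0,0,0,0,0,0,0.3],[0,0,0,0,0,0,0.3]]'
python3 - <<'E'
from h import *
goto(off=(-.3,.93))
o,a=shot("w13")
h=cv2.cvtColor(a,cv2.COLOR_BGR2HSV)
for c,s,bb in blobs(cv2.inRange(h,(8,70,40),(30,255,255))>0,30):print(c.round(1),s,bb)
cv2.imwrite("pics/c13.png",cv2.resize(a[200:340,220:420],None,fx=2,fy=2))
E
```

```text
time_s: 24.8
position: [474.1, 105.7, 123.6]
eef_rot: [[0.931, 0.365, 0.0], [0.365, -0.931, 0.0], [0.0, -0.0, -1.0]]
contact_force: [0.5, -0.6, -1.3]
opening: 38.2
pos [474.12 105.67 123.63] F [ 0.47 -0.6  -1.34] t 24.8 delta/120 [ 0.0041 -0.0006  0.    ] mm [ 0.5  -0.07  0.  ]
[320.1 277. ] 925 [304 260  33  35]
```

View pics/c13.png

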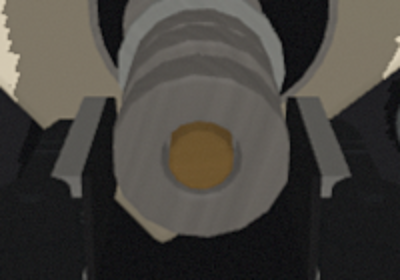

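Threaded, with the post inside the hole and centred, and no upward force. Lowering the last 5 mm, releasing and retreating clear of the dial view.

```bash
python3 -m creep '[[0,0,0,0.004,0,0.022,0.3],[0,0,0,0,0,0.02,0.3],[0,0,0,0,0,0,0.3],[0,0,0,0,0,0,-0.2],[0,0,0,0,0,0,-0.2],[0,0,0,0,0,0,-0.2],[0,0,0,0,0,0,-0.2]]'
python3 -m creep '[[0,0,0,0,0,-0.1,-0.3],[0,0,0,0,0,-0.3,-0.3],[0,0,0,0,0,-0.45,-0.3],[0,0,0,0,0,-0.2,-0.3],[0,0,0,-0.03,0.338,0,-0.4],[0,0,0,-0.03,0.338,0,-0.4],[0,0,0,-0.03,0.338,0,-0.4],[0,0,0,-0.03,0.338,0,-0.4],[0,0,0,-0.03,0.338,0,-0.4],[0,0,0,-0.03,0.338,0,-0.4],[0,0,0,0,0,0,-0.4],[0,0,0,0,0,0,-0.4],[0,0,0,0,0,0,-0.4]]'
python3 - <<'E'
from h import *
dial("top14")
a=cv2.imread("pics/top14.png");b=vision.grab_frame("scene")
cv2.imwrite("pics/c14.png",np.vstack([cv2.resize(a[120:285,200:520],(640,330),interpolation=2),cv2.resize(b[130:290,200:420],(371,270),interpolation=2)[:, :371] if 0 else cv2.resize(b[135:270,180:500],(640,270),interpolation=2)]))
E
```

```text
time_s: 25.72
position: [474.6, 105.8, 118.6]
eef_rot: [[0.931, 0.365, 0.0], [0.365, -0.931, 0.0], [0.0, 0.0, -1.0]]
contact_force: [0.4, -0.4, 0.2]
opening: 51.1
time_s: 27.35
position: [543.2, -127.7, 245.0]
eef_rot: [[0.931, 0.366, 0.0], [0.366, -0.931, 0.0], [0.0, 0.0, -1.0]]
contact_force: [-0.7, 0.5, 0.7]
opening: 59.7
sides 153.0 255.0 centre [511.7 161.9]
hub -8.3 59.5 needle 1.661 243 green [1.327 1.862]
```

```bash
python3 -m creep '[[0,0,0,0,0,0,-0.4],[0,0,0,0,0,0,-0.4],[0,0,0,0,0,0,-0.4],[0,0,0,0,0,0,-0.4]]'; python3 - <<'E'
from h import *
dial("top15")
o,a=shot("w15");C=cam("wrist",o);h=cv2.cvtColor(a,cv2.COLOR_BGR2HSV)
for c,s,bb in blobs((h[...,1]<60)&(h[...,2]>90),600):
    if s<1500: print(c.round(1),s,onz(C,[c],14)[0].round(1))
print(o["contact_force"],o["time_s"]);ctrl.sign_off()
E
```

```text
time_s: 27.95
position: [543.2, -128.6, 244.5]
eef_rot: [[0.931, 0.365, -0.0], [0.365, -0.931, 0.0], [-0.0, -0.0, -1.0]]
contact_force: [-0.3, 0.0, -0.5]
opening: 59.6
sides 153.0 255.0 centre [511.8 161.7]
hub -8.5 59.5 needle 1.661 243 green [1.326 1.861]
[543.9  56.1] 703 [ 735.8 -295.9   14. ]
[ 5.5 63.2] 787 [530.7 205.5  14. ]
[400.1 261.9] 1219 [ 477.3 -258.4   14. ]
[226.8 277.3] 611 [382.2 -72.1  14. ]
[ 0.5715304  -0.63691145 -0.25355609] 28.0
the job is handed in; nothing more can be done
```

I threaded three ring weights onto the post one at a time, letting each go, and handed the job in at 28 s. The needle read 0.38, 0.83, 1.24 and finally 1.66 rad, inside the green sector.

- **Needle at rest:** two readings about 0.7 s apart both gave 1.661. The dial reader put the green limits at 1.33 to 1.86, as stated in the task.
- **Threading:** close wrist views showed the post through the hole of every ring before release. Wrist force stayed within about 1.5 N over the balance.
- **Fourth ring:** it should still be in the tray at about (488, -237). The last check did not confirm this. Its only nearby blob, at (477, -258), was probably the ring merged with a fingertip, about 23 mm off.
- **Final picture:** the closing overview could not be viewed because the 12-picture limit was reached. The last state of the other things on the bench therefore rests on the needle reading and the paths taken, not on sight.

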